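Layer carburettor plates on the sprung scale with a separator

TASK

Two machined carburettor adapter plates are to be weighed together without scratching: lay the thin fibreboard separator from its pocket flat on the plate already in the scale's trough pan, let go of it, then stack the other plate from the bench flat on the separator, everything centred in the pan. Set them down gently rather than dropping them in, do not press the pan down to its stop, and leave the mallet, headlight housing and carburettor body where they are.

Things in the scene. Friction and masses are not known exactly. Their poses are not given: they have to be found in the camera images.
- scale: fixed sprung scale: grey housing 100 x 100 x 66 mm with a dial on two faces, a trough-shaped sheet-steel pan above it. Origin: centre of its underside on the bench; x runs along the trough.
- pan_centre (a point): centre of the pan's floor (top face), 85 mm above the bench unloaded; moves with the pan; z up, x along the trough. The pan is 110 mm long, open at both x ends, with 2.5 mm walls along its long sides, 62 mm apart inside (y), rising 45 mm above its floor: fingers fit beyond the x ends of what they hold, not between it and the walls.
- pan (a joint): how far the pan has sunk on its spring, m: 0 unloaded, 0.020 at its stop; about 600 N/m, so each plate sinks it about 2 mm.
- plate_low: the lower plate, already lying in the pan: aluminium carburettor adapter plate 62 (x) x 48 (y) x 20 (z) mm, about 130 g, with a 26 mm bore and two 7 mm bolt holes through it. Origin: centre of its underside.
- plate_top: the other plate, the same shape and size, lying flat on the open bench. Origin: centre of its underside, z up, x along its 62 mm length.
- separator: separator: stiff dark fibreboard sheet 66 (x) x 54 (y) x 6 (z) mm, about 30 g, lying flat in the pocket. Origin: centre of its underside.
- holder: fixed steel pocket, origin at the centre of its underside: a block 80 (x) x 34 (y) mm whose top, 14 mm above the bench, carries the sheet, and two end walls 74 mm apart in x, 58 mm wide in y, 50 mm high, which cover the sheet's 66 mm ends. Open at both y sides, where the sheet sticks out 10 mm past the block and can be taken across its 54 mm width.
- mallet: bystander: mallet lying on the bench, black rubber head 100 mm long (y) and 56 mm across at the origin, wooden handle 240 mm long towards -x. Origin: on the bench under the head.
- headlight_housing: bystander: grey plastic headlight housing, dome 148 mm across and 84 mm high, open side down. Origin: centre of its underside.
- carburettor: bystander: aluminium carburettor body about 80 x 66 x 98 mm. Origin: centre of its underside.
Not all that is in view belongs to the job. Leave any pink or purple look-alike of the plate_top alone. Of the things like the separator, leave any that is green; of the rest the smaller one is meant.

How it is judged:
On the way:
1. the separator lies flat on the lower plate in the pan, let go (horizontal distance between separator and pan_centre below 0.012 m and z of separator in the frame of pan_centre between 0.017 and 0.023 m and angle between separator's own z axis and vertical below 0.07 rad and contact force between the fingers and separator below 0.1 N), for 0.2 s.
At the end, for the whole second after the job is handed in: lower plate on the pan's floor, separator flat on it, other plate flat on the separator: each centre within 12 mm of the pan's centre, the plates' centres within 12 mm of each other, each at its layer's height within 3 mm and level within 4 degrees, all at rest (horizontal distance between each of plate_low, separator, plate_top and pan_centre below 0.012 m and z of plate_low in the frame of pan_centre between -0.003 and 0.003 m and angle between each of plate_low, separator, plate_top's own z axis and vertical below 0.07 rad and z of separator in the frame of pan_centre between 0.017 and 0.023 m and z of plate_top in the frame of pan_centre between 0.023 and 0.029 m and horizontal distance between plate_top and plate_low below 0.012 m and linear speed of each of plate_low, separator, plate_top below 0.03 m/s); the robot touches nothing.
It fails at once if the separator or the other plate comes down in the pan faster than 0.45 m/s (dropped or thrown in) ((horizontal distance between separator and pan_centre below 0.03 m and z of separator in the frame of pan_centre below 0.055 m and linear speed of separator above 0.45 m/s) or (horizontal distance between plate_top and pan_centre below 0.03 m and z of plate_top in the frame of pan_centre below 0.055 m and linear speed of plate_top above 0.45 m/s)).
It fails at once if the pan is pressed down to its stop (more than 18 of 20 mm) (value of joint pan above 0.018 m).
It fails at once if the mallet is moved more than 20 mm (distance of mallet from where it was at the start of the episode above 0.02 m).
It fails at once if the headlight housing is moved more than 20 mm (distance of headlight_housing from where it was at the start of the episode above 0.02 m).
It fails at once if the carburettor body is moved more than 20 mm (distance of carburettor from where it was at the start of the episode above 0.02 m).
It also fails if it takes over 72 s, if anything falls off the work surface, if the arm or the gripper's body presses on something with over 40 N, if the wrist force passes 120 N, or if a joint passes its speed limit or range.

ROBOT

A 7-joint arm with a two-finger parallel gripper is mounted at the origin on the work surface. World frame = base frame: x ahead of the robot, y to its left, z up, the work surface at z = 0. Lengths are in m, angles in rad, forces in N, time in s.
With the tool pointing down it reaches from about 0.425 to 0.925 m from the base axis. Payload 6.8 kg.
Tool frame: the origin (TCP) lies midway between the tips of the shut fingers; the grasp point (between the pads) lies 19 mm behind it (r.grip_depth is the distance from the TCP to the grasp point, in m); z points along the fingers, y is the line along which they close (so a half turn about z gives the same grasp; the last joint's range is limited). The gripper opens to 85 mm and grips with 20 to 120 N. Pads are 22 mm wide; open, the fingers measure 114 mm over their backs; the gripper's body (76 mm by 85 mm) begins 54 mm behind the grasp point. The pads swing forward as they close: fully open they stand 13 mm farther back than shut.
Start: joints at [1.199, 0.477, 0.022, 1.555, -0.011, 1.109, -0.083], TCP at [0.176, -0.652, 0.231] pointing down, gripper open.
Joint ranges: [-2.96, 2.96], [-0.34, 2.1], [-1.41, 1.46], [0.24, 2.44], [-1.37, 4.51], [0.17, 1.92], [-2.96, 2.96]. Speed limits (rad/s): [2.39, 2.39, 3.14, 3.14, 3.14, 3.14, 3.14].

INTERFACE

Orientations are given as a rotation vector (axis times angle).
In Python, from bench import telemetry, grab_frame, calibration, order, silhouettes, r gives the robot as it stands.
- The arm moves only by the tool apply_moves, never from a script. Its argument "moves" is a list of rows, each a list of 7 numbers: the turn, a rotation vector about the tool's x, y, z scaled (see below), then the shift along the tool's x, y, z scaled (see below), then the opening, from -1 (shut) to 1 (fully open). A call has exactly 8 rows; each row shifts and turns the commanded pose from where the row before left it, along the tool's axes as they then stand; what a row does not reach is not made up. The controller multiplies each number of a shift by 1000 mm and each number of a turn by 6 degrees. A row lasts 1/12 s, in which the tool goes at most 41.7 mm and 7.16 degrees, less where a joint would pass 70% of its speed; a pose out of reach is approached as far as the arm can. A call with a number of a shift or a turn outside -1 to 1 is refused whole. A call with a gripper value outside its range is refused whole. The fingers move at their own pace and stop on an object; "grip_force" is the grip in N (left out, the last holds). Time passes only in rows, so rows that do not move let the fingers close, or fill a call up. It gives the time, the measured TCP pose, the force, the opening and the grip force at its end, in the units of the state.
- telemetry.get_obs(): the state, without advancing time (a new reading comes with each control period).
- grab_frame(name): name is "scene" or "top" or "wrist"; returns the picture (384x512x3 uint8, blue, green, red); there is no depth.
- calibration(name): a dict with "fx", "fy", "cx", "cy" (pixels), "world_from_camera" (4x4, takes a point from camera to world coordinates); the wrist camera has in their place "mount" (4x4, takes a point from camera to tool coordinates, whose origin is the TCP and whose axes are the flange's). Camera axes: x right, y down, z forward; pixel columns grow to the right and rows downward; lengths in m; the calibration is good to about 2 mm. A picture is of the moment at which its call begins: read the wrist's pose just before it. calibration takes no time and is no camera call.
- order.hand_in(): hands the job in; it is judged then, once.
Trained networks look in the newest picture that a camera, given by its name, has taken for a name from the list of things; names that differ only in an ending like _2 or _b are one class to them, and where a whole thing is asked for, a point or a joint stands for the part that bears it (a point fixed in the world has none). Each returns a list of dicts, best first, with "p" (0 to 1); they miss things now and then, are a little off and sometimes report something else, mostly with a low value. They report only what shows in the picture. A call takes as long as a camera call. They do not tell look-alikes from the thing itself.
- silhouettes(thing, camera): "mask" (384x512 bool, what is visible of it) and "extent" ([centre column, centre row, width, height] in pixels, round what is visible of it).
The state is a dict: "clock": time; "joints": joint angles; "qvel": joint speeds; "tau": joint torques, N m; "tcp_pos": TCP position; "orientation": TCP orientation; "contact_force": force on the tool from outside, world axes, zero at the start; "moment": the same for the moment, N m; "grip_width": finger opening in m; "gripper_force": force on a finger pad.
Only numpy, scipy, OpenCV 4.12 (cv2) and the standard library are available. Lean on these libraries where they do the work, as an engineer would, in place of code of your own. Each camera call takes 0.05 s, during which the arm holds its last target. There are 200 camera calls.

## Working session

There is one attempt and no reset: what is moved stays moved. The work goes in short steps, Python scripts to look and compute and a tool call to move; the robot and the scene stay as the last step left them, time stands still between calls to the robot, and variables do not carry over. Pictures are saved under pics/ and viewed, at most 10 in all, crops included, and the job is handed in when it is done.

Besides the shell and the picture viewer there is one more tool, called after ">>>" as a command line: name --pt "numbers of a row" for each row, then --argument value for the rest. apply_moves: Moves the arm, as the interface text tells. Its arguments: {"type":"object","properties":{"moves":{"type":"array"},"grip_force":{"type":"number"}},"required":["moves"]}

```bash
ls; mkdir -p pics
python3 - <<'E'
from bench import telemetry, grab_frame, calibration, order, silhouettes, r
import cv2,numpy as np
s=grab_frame("scene");t=grab_frame("top")
cv2.imwrite("pics/s.png",s);cv2.imwrite("pics/t.png",t)
for c in("scene","top"):
  k=calibration(c);print(c,k["fx"],k["fy"],k["cx"],k["cy"],np.round(k["world_from_camera"],3).tolist())
  for th in("scale","pan_centre","plate_low","plate_top","separator","holder"):
    for d in silhouettes(th,c):print(c,th,round(d["p"],2),np.round(d["extent"],1))
print(np.round(calibration("wrist")["mount"],3).tolist(),calibration("wrist")["fx"])
o=telemetry.get_obs();print(o)
E
```

```text
pics
scene 384.8671530007883 384.8671530007883 253.53196495281145 196.94779698837596 [[0.683, 0.49, -0.541, 1.306], [0.73, -0.476, 0.49, -0.646], [-0.017, -0.73, -0.683, 1.005], [0.0, 0.0, 0.0, 1.0]]
scene scale 0.79 [272.1 213.4  39.   49.8]
scene scale 0.72 [124.4 286.6  51.5  49.1]
scene scale 0.21 [173.9 238.5  15.6  10.4]
scene pan_centre 0.91 [273.5 205.8  39.7  30.1]
scene pan_centre 0.49 [326.1 196.   26.8  27. ]
scene plate_low 0.39 [325.8 196.2  30.2  25.9]
scene plate_top 0.66 [274.4 160.6  17.1  16.1]
scene plate_top 0.49 [297.3 175.4  18.6  15.4]
scene plate_top 0.44 [281.6 190.4  17.8  15. ]
scene separator 0.77 [213.6 260.1  30.3  25.7]
scene separator 0.5 [175.1 238.8  15.4  12.6]
scene holder 0.76 [176.3 237.8  23.5  32. ]
top 438.68636393712086 438.68636393712086 253.83043896993388 186.2837668395852 [[-0.02, -0.988, 0.151, 0.362], [-1.0, 0.022, 0.006, -0.022], [-0.009, -0.151, -0.988, 1.377], [0.0, 0.0, 0.0, 1.0]]
top scale 0.67 [241.8 151.7  34.   48.6]
top pan_centre 0.59 [242.4 151.8  32.5  36.9]
top plate_low 0.51 [241.7 152.1  19.   26.9]
top plate_top 0.78 [19
[... 423 characters left out ...]

{'clock': 0.7, 'joints': array([ 1.1989303 ,  0.47696965,  0.02243292,  1.55536692, -0.01151912,
        1.10931393, -0.08309245]), 'qvel': array([-0.00162148,  0.00028123,  0.00034756, -0.00080802,  0.00113314,
        0.00040201,  0.00119231]), 'tau': array([-3.37226938e-04, -5.96159863e+01,  1.60611011e+00, -2.81492257e+01,
        1.24540325e-02,  1.69722472e-03, -3.60050933e-06]), 'tcp_pos': array([ 0.17598662, -0.65168755,  0.2313429 ]), 'orientation': array([3.11425628e+00, 4.13034625e-01, 4.90542163e-05]), 'contact_force': array([-0.72407121,  0.07825686, -0.4874313 ]), 'moment': array([-0.0009709 , -0.01106551, -0.00470931]), 'gripper_force': 0.0, 'grip_width': 0.08539492253986435}
```

Run:
```python
import cv2,numpy as np
a=cv2.imread("pics/t.png")[110:290,130:400];b=cv2.imread("pics/s.png")[140:330,90:370]
cv2.imwrite("pics/t2.png",cv2.resize(a,None,fx=2.9,fy=2.9,interpolation=2));cv2.imwrite("pics/s2.png",cv2.resize(b,None,fx=2.8,fy=2.8,interpolation=2))
```

```text
(no output)
```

View pics/t2.png

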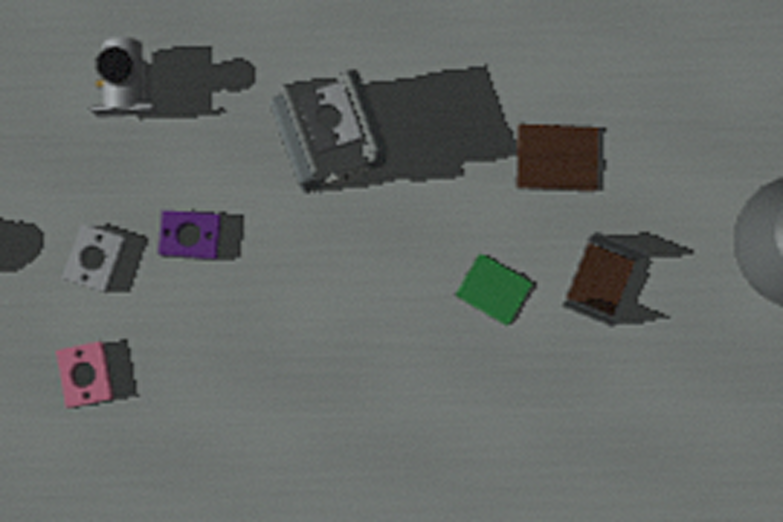

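View pics/s2.png

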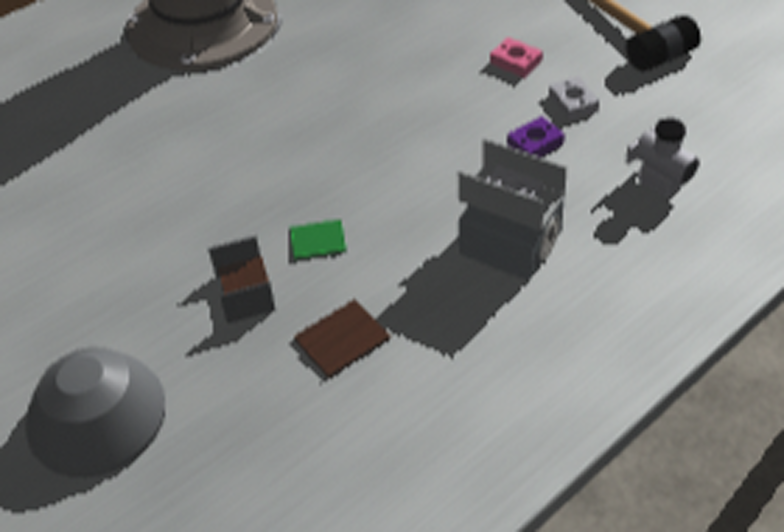

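The top view (crop scale 2.9, offset 130,110) shows the brown separator in its pocket at full pixel (337,205). The grey plate_top is at (162,199), next to its purple and pink look-alikes, and the pan with plate_low is at (243,152). The brown sheet at (321,164) is the larger decoy and the green one at (300,210) is to be left.

```bash
cat > h.py <<'E'
from bench import telemetry, grab_frame, calibration, order, silhouettes, r
import cv2,numpy as np
from scipy.spatial.transform import Rotation as R
def cam(c):
    k=calibration(c)
    if "mount" in k:
        o=telemetry.get_obs();T=np.eye(4);T[:3,:3]=R.from_rotvec(o["orientation"]).as_matrix();T[:3,3]=o["tcp_pos"]
        return k,T@k["mount"]
    return k,np.array(k["world_from_camera"])
def ray(kT,u,v):
    k,T=kT;d=T[:3,:3]@np.array([(u-k["cx"])/k["fx"],(v-k["cy"])/k["fy"],1]);return T[:3,3],d
def at(kT,u,v,z):
    p,d=ray(kT,u,v);return p+d*(z-p[2])/d[2]
def proj(kT,P):
    k,T=kT;q=T[:3,:3].T@(np.asarray(P,float)-T[:3,3]);return np.array([k["fx"]*q[0]/q[2]+k["cx"],k["fy"]*q[1]/q[2]+k["cy"]])
def tri(a,ua,b,ub):
    p,d=ray(a,*ua);q,e=ray(b,*ub)
    s=np.linalg.lstsq(np.c_[d,-e],q-p,rcond=None)[0];A=p+s[0]*d;B=q+s[1]*e
    return (A+B)/2,np.linalg.norm(A-B)
def rect(kT,mask,z):
    """mask footprint on plane z: centre, sizes, long-axis yaw (deg)"""
    c=max(cv2.findContours(mask.astype(np.uint8),0,1)[0],key=cv2.contourArea)[:,0]
    w=np.array([at(kT,u,v,z)[:2] for u,v in c],np.float32)*1000
    (x,y),(a,b),g=cv2.minAreaRect(w)
    if a<b:a,b,g=b,a,g+90
    return np.round([x,y,a,b,(g+90)%180-90],1)
E
python3 - <<'E'
from h import *
T=cam("top");S=cam("scene");grab_frame("top")
for n,(u,v),(us,vs),z in (("separator",(337,205),(175,239),.02),("plate_top",(162,200),(297,175),.02),("pan_centre",(242,152),(273,206),.13),("plate_low",(242,152),(273,206),.105)):
    d=min(silhouettes(n,"top"),key=lambda d:abs(d["extent"][0]-u)+abs(d["extent"][1]-v))
    print(n,rect(T,d["mask"],z),tri(T,d["extent"][:2],S,(us,vs)))
E
```

```text
separator [ 501.9 -269.3   66.4   55.8  -24.4] (array([ 0.4945318 , -0.26946207,  0.02116594]), np.float64(0.0036446528651164))
plate_top [536.8 274.3  60.1  50.2 -19.5] (array([0.54048484, 0.2771563 , 0.00827066]), np.float64(0.0135894337720537))
pan_centre [656.8  14.4 107.4  68.9  19.3] (array([0.66382567, 0.01992942, 0.0976774 ]), np.float64(0.004886930086423674))
plate_low [664.2  15.5  65.4  48.7  17.6] (array([0.66065702, 0.02220563, 0.09368977]), np.float64(0.006344384195705698))
```

>>> apply_moves --pt "0 0 0 0.0317 -0.022 0 1" --pt "0 0 0 0.0317 -0.022 0 1" --pt "0 0 0 0.0317 -0.022 0 1" --pt "0 0 0 0.0317 -0.022 0 1" --pt "0 0 0 0.0317 -0.022 0 1" --pt "0 0 0 0.0317 -0.022 0 1" --pt "0 0 0 0.0317 -0.022 0 1" --pt "0 0 0 0.0317 -0.022 0 1"

```text
clock: 1.62
tcp_pos: [0.3759, -0.4141, 0.2316]
orientation: [3.114, 0.413, 0.001]
contact_force: [0.5, -0.6, 0.8]
grip_width: 0.0855
gripper_force: 0.0
```

>>> apply_moves --pt "0 0 0 0.0317 -0.022 0.01 1" --pt "0 0 0 0.0317 -0.022 0.01 1" --pt "0 0 0 0.0317 -0.022 0.01 1" --pt "0 0 0 0.0317 -0.022 0.01 1" --pt "0 0 0 0.0317 -0.022 0.01 1" --pt "0 0 1 0 0 0 1" --pt "0 0 1 0 0 0 1" --pt "0 0 1 0 0 0 1"

```text
clock: 2.28
tcp_pos: [0.4998, -0.2672, 0.1811]
orientation: [-3.14, 0.084, 0.0]
contact_force: [-0.0, -0.4, -0.4]
grip_width: 0.0853
gripper_force: 0.0
```

>>> apply_moves --pt "0 0 1 0 0 0 1" --pt "0 0 1 0 0 0 1" --pt "0 0 1 0 0 0 1" --pt "0 0 0.58 0 0 0 1" --pt "0 0 0 0 0 0 1" --pt "0 0 0 0 0 0 1" --pt "0 0 0 0 0 0 1" --pt "0 0 0 0 0 0 1"

```text
clock: 2.95
tcp_pos: [0.4993, -0.2681, 0.1813]
orientation: [-3.071, 0.661, -0.0]
contact_force: [0.8, -0.0, 0.5]
grip_width: 0.0854
gripper_force: 0.0
```

Run:
```python
from h import *
K=cam("wrist");im=grab_frame("wrist");cv2.imwrite("pics/w1.png",im)
for n,z in(("separator",.02),("holder",.05)):
  for d in silhouettes(n,"wrist"):print(n,round(d["p"],2),np.round(d["extent"]),rect(K,d["mask"],z))
T=cam("top")
K2=K
for d in silhouettes("separator","wrist")[:1]: print(tri(K,d["extent"][:2],T,(337.6,205.6)))
```

```text
separator 0.87 [163. 216.  62.  55.] [ 500.8 -161.5   64.4   53.4   57.4]
separator 0.83 [156.  53. 120. 100.] [ 637.9 -232.2   85.6   70.2   85.8]
separator 0.64 [257. 168.  60.  67.] [ 504.  -267.7   65.8   54.7  -24.3]
holder 0.73 [262. 172.  70.  95.] [ 474.3 -257.4   57.2   17.    67. ]
(array([ 0.50871734, -0.23611151,  0.16442408]), np.float64(0.04591656738424742))
```

View pics/w1.png

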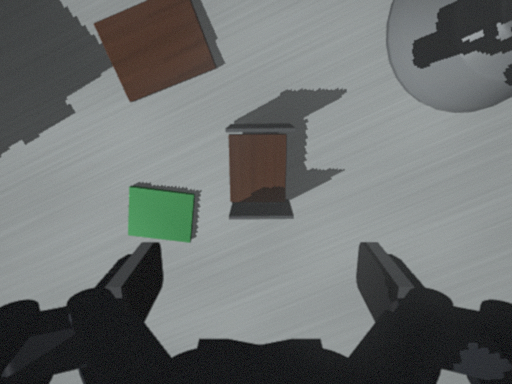

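The wrist view shows the sheet in the pocket at about (258,168), square to the fingers. It measures 65.8 x 54.7 mm and agrees with the top view at z=0.02.

>>> apply_moves --pt "0 0 0 0.0036 -0.0016 0.03 1" --pt "0 0 0 0 0 0.04 1" --pt "0 0 0 0 0 0.04 1" --pt "0 0 0 0 0 0.03 1" --pt "0 0 0 0 0 0.02 1" --pt "0 0 0 0 0 0.013 1" --pt "0 0 0 0 0 0.005 1" --pt "0 0 0 0 0 0 1" --grip_force 25

```text
clock: 3.82
tcp_pos: [0.503, -0.268, 0.0027]
orientation: [-3.071, 0.663, 0.002]
contact_force: [-0.4, 0.9, -0.0]
grip_width: 0.0854
gripper_force: 0.0
```

>>> apply_moves --pt "0 0 0 0 0 0 -1" --pt "0 0 0 0 0 0 -1" --pt "0 0 0 0 0 0 -1" --pt "0 0 0 0 0 0 -1" --pt "0 0 0 0 0 0 -1" --pt "0 0 0 0 0 0 -1" --pt "0 0 0 0 0 0 -1" --pt "0 0 0 0 0 0 -1"

```text
clock: 4.48
tcp_pos: [0.5043, -0.2687, 0.0049]
orientation: [3.07, -0.663, 0.004]
contact_force: [-1.8, 0.7, 7.1]
grip_width: 0.0534
gripper_force: 25.9
```

>>> apply_moves --pt "0 0 0 0 0 -0.01 -1" --pt "0 0 0 0 0 -0.02 -1" --pt "0 0 0 0 0 -0.03 -1" --pt "0 0 0 0 0 -0.03 -1" --pt "0 0 0 -0.005 -0.01 0 -1" --pt "0 0 0 -0.0134 -0.0298 0 -1" --pt "0 0 0 -0.0134 -0.0298 0 -1" --pt "0 0 0 -0.0134 -0.0298 0 -1"

```text
clock: 5.15
tcp_pos: [0.503, -0.158, 0.0943]
orientation: [3.07, -0.665, 0.002]
contact_force: [0.6, -0.1, -0.7]
grip_width: 0.0535
gripper_force: 27.0
```

>>> apply_moves --pt "0 0 0 -0.0134 -0.0298 0 -1" --pt "0 0 0 -0.0134 -0.0298 0 -1" --pt "0 0 0 -0.0134 -0.0298 0 -1" --pt "0 0 0 -0.009 -0.02 0.01 -1" --pt "0 0 0 0 0 0.02 -1" --pt "0 0 0 0 0 0.025 -1" --pt "0 0 0 0 0 0.02 -1" --pt "0 0 0 0 0 0 -1"

```text
clock: 5.82
tcp_pos: [0.5009, -0.0385, 0.0159]
orientation: [3.07, -0.661, -0.008]
contact_force: [-1.0, 1.1, -0.1]
grip_width: 0.053
gripper_force: 27.0
```

Run:
```python
from h import *
im=grab_frame("wrist");cv2.imwrite("pics/w2.png",im);o=telemetry.get_obs();print(o["tcp_pos"],o["orientation"],o["grip_width"],np.round(o["joints"],2))
```

```text
[ 0.50187064 -0.03877415  0.01743808] [ 3.07014896 -0.66218541 -0.00525963] 0.053264457057568104 [ 0.01  0.52 -0.07  2.11  0.07  0.52 -2.11]
```

View pics/w2.png

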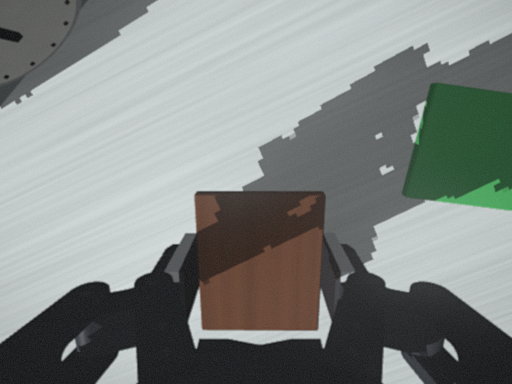

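The sheet is held level in the fingers, centred at about (261,262).

>>> apply_moves --pt "0 0 0 0 0 0.01 -1" --pt "0 0 0 0 0 0.007 -1" --pt "0 0 0 0 0 0.003 -1" --pt "0 0 0 0 0 0.001 -1" --pt "0 0 0 0 0 0.001 -1" --pt "0 0 0 0 0 0.001 -1" --pt "0 0 0 0 0 0.0 -1" --pt "0 0 0 0 0 0 -1"

```text
clock: 6.53
tcp_pos: [0.5036, -0.0391, -0.0035]
orientation: [3.071, -0.663, 0.001]
contact_force: [-3.1, 0.5, 10.5]
grip_width: 0.053
gripper_force: 33.1
```

>>> apply_moves --pt "0 0 0 0 0 -0.001 0" --pt "0 0 0 0 0 -0.001 1" --pt "0 0 0 0 0 0 1" --pt "0 0 0 0 0 0 1" --pt "0 0 0 0 0 -0.01 1" --pt "0 0 0 0 0 -0.03 1" --pt "0 0 0 0 0 -0.04 1" --pt "0 0 -1 0 0 -0.03 1"

```text
clock: 7.2
tcp_pos: [0.5035, -0.0389, 0.1098]
orientation: [3.101, -0.502, 0.001]
contact_force: [1.3, -0.3, -0.3]
grip_width: 0.0855
gripper_force: 0.0
```

>>> apply_moves --pt "0 0 -1 0 0 -0.02 1" --pt "0 0 -1 0 0 0 1" --pt "0 0 -1 0 0 0 1" --pt "0 0 -1 0 0 0 1" --pt "0 0 -1 0 0 0 1" --pt "0 0 -1 0 0 0 1" --pt "0 0 -1 0 0 0 1" --pt "0 0 -1 0 0 0 1"

```text
clock: 7.87
tcp_pos: [0.5033, -0.0391, 0.1279]
orientation: [3.035, 0.811, 0.0]
contact_force: [-0.4, -1.0, -0.1]
grip_width: 0.0855
gripper_force: 0.0
```

>>> apply_moves --pt "0 0 -1 0 0 0 1" --pt "0 0 -1 0 0 0 1" --pt "0 0 -1 0 0 0 1" --pt "0 0 -1 0 0 0 1" --pt "0 0 -1 0 0 0 1" --pt "0 0 -1 0 0 0 1" --pt "0 0 0 0 0 0 1" --pt "0 0 0 0 0 0 1"

```text
clock: 8.53
tcp_pos: [0.5033, -0.0392, 0.1277]
orientation: [2.643, 1.698, 0.0]
contact_force: [0.1, 0.2, 0.4]
grip_width: 0.0853
gripper_force: 0.0
```

```bash
cat > sep.py <<'E'
from h import *
K=cam("wrist");im=grab_frame("wrist");cv2.imwrite("pics/w3.png",im)
o=telemetry.get_obs();P=o["tcp_pos"];M=R.from_rotvec(o["orientation"]).as_matrix();print(P,"psi",np.degrees(np.arctan2(M[1,0],M[0,0])),np.round(M[:,2],3))
for d in silhouettes("separator","wrist"):
  q=rect(K,d["mask"],.006);print(round(d["p"],2),np.round(d["extent"]),q, M.T@(np.array([q[0]/1e3,q[1]/1e3,P[2]])-P))
E
python3 sep.py
```

```text
[ 0.50334774 -0.03918843  0.12763111] psi 65.42759910347728 [ 0. -0. -1.]
0.96 [306. 292.  67.  70.] [ 498.1 -153.2   69.3   54.9   59. ] [-1.05868523e-01  4.26383928e-02  2.28071082e-05]
0.84 [258. 183.  81.  61.] [502.7 -37.6  66.3  53.5 -24.6] [ 1.17521548e-03 -1.24961836e-03 -4.81317387e-07]
0.55 [470. 284.  78.  57.] [ 640.6 -207.8   72.9   55.8  -10.2] [-9.62661626e-02  1.94938106e-01  6.66334034e-05]
```

>>> apply_moves --pt "0 0 0 0.0012 -0.0012 0.03 1" --pt "0 0 0 0 0 0.035 1" --pt "0 0 0 0 0 0.03 1" --pt "0 0 0 0 0 0.02 1" --pt "0 0 0 0 0 0.012 1" --pt "0 0 0 0 0 0.0063 1" --pt "0 0 0 0 0 0 1" --pt "0 0 0 0 0 0 1" --grip_force 25

```text
clock: 9.3
tcp_pos: [0.5035, -0.0373, -0.0053]
orientation: [2.64, 1.702, 0.001]
contact_force: [-0.7, -0.1, -0.2]
grip_width: 0.0852
gripper_force: 0.0
```

>>> apply_moves --pt "0 0 0 0 0 0 -1" --pt "0 0 0 0 0 0 -1" --pt "0 0 0 0 0 0 -1" --pt "0 0 0 0 0 0 -1" --pt "0 0 0 0 0 0 -1" --pt "0 0 0 0 0 0 -1" --pt "0 0 0 0 0 0 -1" --pt "0 0 0 0 0 0 -1"

```text
clock: 9.97
tcp_pos: [0.5039, -0.0375, -0.0045]
orientation: [2.639, 1.701, 0.003]
contact_force: [-1.7, -0.0, 5.6]
grip_width: 0.0649
gripper_force: 26.4
```

>>> apply_moves --pt "0 0 0 0 0 -0.01 -1" --pt "0 0 0 0 0 -0.02 -1" --pt "0 0 0 0 0 -0.035 -1" --pt "0 0 0 0 0 -0.04 -1" --pt "0 0 -0.7 0 0 -0.04 -1" --pt "0 0 -0.7 0 0 -0.04 -1" --pt "0 0 -0.7 0 0 -0.035 -1" --pt "0 0 -0.7 0 0 -0.015 -1"

```text
clock: 10.63
tcp_pos: [0.5048, -0.037, 0.2353]
orientation: [2.355, 2.07, 0.009]
contact_force: [1.5, 0.6, -0.5]
grip_width: 0.0648
gripper_force: 28.4
```

>>> apply_moves --pt "0 0 -0.9 0 0 0 -1" --pt "0 0 -0.9 0 0 0 -1" --pt "0 0 -0.9 0 0 0 -1" --pt "0 0 -0.9 0 0 0 -1" --pt "0 0 -0.9 0 0 0 -1" --pt "0 0 0 0.01 0.017 0 -1" --pt "0 0 0 0.018 0.03 0 -1" --pt "0 0 0 0.02 0.033 0 -1"

```text
clock: 11.3
tcp_pos: [0.5623, 0.0331, 0.2303]
orientation: [1.819, 2.559, -0.002]
contact_force: [0.6, -1.1, 0.3]
grip_width: 0.0648
gripper_force: 28.4
```

>>> apply_moves --pt "0 0 0 0.02 0.033 0 -1" --pt "0 0 0 0.018 0.03 0 -1" --pt "0 0 0 0.015 0.022 0 -1" --pt "0 0 0 0 0 0 -1" --pt "0 0 0 0 0 0 -1" --pt "0 0 0 0 0 0 -1" --pt "0 0 0 0 0 0 -1" --pt "0 0 0 0 0 0 -1"

```text
clock: 11.97
tcp_pos: [0.6244, 0.111, 0.2294]
orientation: [1.817, 2.562, -0.001]
contact_force: [0.9, -0.7, -0.4]
grip_width: 0.0651
gripper_force: 28.4
```

```bash
cat > pan.py <<'E'
from h import *
import sys
K=cam("wrist");im=grab_frame("wrist");cv2.imwrite("pics/%s.png"%sys.argv[1],im)
o=telemetry.get_obs();P=o["tcp_pos"];M=R.from_rotvec(o["orientation"]).as_matrix();print(P,"psi",np.degrees(np.arctan2(M[1,0],M[0,0])),np.round(M[:,2],3),o["grip_width"])
for n,z in (("pan_centre",.128),("plate_low",.103),("separator",P[2]+.0105)):
 for d in silhouettes(n,"wrist"):
  q=rect(K,d["mask"],z);print(n,round(d["p"],2),np.round(d["extent"]),q)
E
python3 pan.py w4
```

```text
[0.62446725 0.11117964 0.22939074] psi 109.33398655549715 [ 0.    -0.001 -1.   ] 0.0648757711744516
pan_centre 0.92 [273. 323. 123.  22.] [675.7  -0.9 109.4  24.9  19.3]
separator 0.65 [259. 258. 153. 116.] [625.3 110.6  66.3  55.5  19.3]
separator 0.45 [102. 291.  14.  10.] [562.1  70.2   6.4   2.8  53.9]
```

View pics/w4.png

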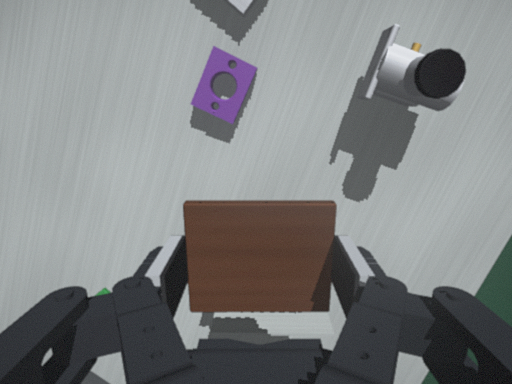

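Image up turns out to be tool +x, so this hover lies on the wrong side of the pan. The sheet is held level and square at (259,258). I'll cross to the other side of the pan to see it.

>>> apply_moves --pt "0 0 0 -0.015 0 0 -1" --pt "0 0 0 -0.03 0 0 -1" --pt "0 0 0 -0.038 0 0 -1" --pt "0 0 0 -0.038 0 0 -1" --pt "0 0 0 -0.038 0 0 -1" --pt "0 0 0 -0.031 0 0 -1" --pt "0 0 0 -0.01 0 0 -1" --pt "0 0 0 0 0 0 -1"

```text
clock: 12.83
tcp_pos: [0.6918, -0.0826, 0.2282]
orientation: [1.824, 2.557, -0.004]
contact_force: [0.4, -0.5, -0.2]
grip_width: 0.0646
gripper_force: 28.4
```

>>> apply_moves --pt "0 0 0 0 0 0 -1" --pt "0 0 0 0 0 0 -1" --pt "0 0 0 0 0 0 -1" --pt "0 0 0 0 0 0 -1" --pt "0 0 0 0 0 0 -1" --pt "0 0 0 0 0 0 -1" --pt "0 0 0 0 0 0 -1" --pt "0 0 0 0 0 0 -1"

```text
clock: 13.5
tcp_pos: [0.6913, -0.0757, 0.2291]
orientation: [1.814, 2.565, -0.0]
contact_force: [0.1, 0.0, -1.0]
grip_width: 0.0647
gripper_force: 28.4
```

```bash
python3 pan.py w5
```

```text
[ 0.69132633 -0.07579346  0.22905415] psi 109.44032093931193 [ 0. -0. -1.] 0.06514005605540284
pan_centre 0.85 [275.  52. 165. 104.] [669.   19.7 109.1  67.7  18.8]
plate_low 0.76 [274.  62.  85.  68.] [669.9  17.6  62.3  48.9  18.1]
separator 0.95 [259. 258. 153. 111.] [692.  -75.8  65.9  55.   19.4]
separator 0.57 [ 76. 168.  70.  67.] [607.  -61.8  24.7  19.5  58.4]
separator 0.56 [174. 261.  33.  72.] [651.4 -79.   14.4  10.6  86.9]
```

View pics/w5.png

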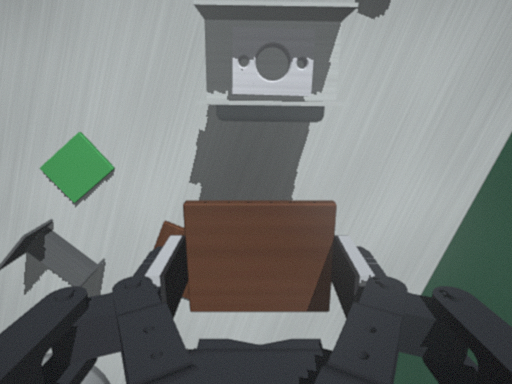

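The pan fills columns 195–357 and rows 5–120 of the picture, with plate_low inside at (273,63). The fits at z=0.128 and z=0.103 match the given sizes (109x68 and 62x49). I'll check them by reprojection.

Run:
```python
from h import *
K=cam("wrist");T=cam("top");S=cam("scene")
im=cv2.imread("pics/w5.png");t=cv2.imread("pics/t.png");s=cv2.imread("pics/s.png")
c=np.array([.6695,.0190]);a=np.radians(19)
def box(l,w,z):
    return [np.r_[c+[x*np.cos(a)-y*np.sin(a),x*np.sin(a)+y*np.cos(a)],z] for x,y in((-l,-w),(l,-w),(l,w),(-l,w))]
out=[]
for k,g,(x0,y0,x1,y1),f in((K,im,(170,0,380,135),3.7),(T,t,(205,120,285,190),4.9),(S,s,(235,175,315,255),4.9)):
    cr=cv2.resize(g[y0:y1,x0:x1],None,fx=f,fy=f,interpolation=2)
    for l,w,z,col in((.055,.031,.128,(0,0,255)),(.055,.031,.083,(0,255,0)),(.031,.024,.103,(255,0,0))):
        p=np.array([(proj(k,q)-[x0-.5,y0-.5])*f for q in box(l,w,z)],np.int32);cv2.polylines(cr,[p],True,col,1)
    out.append(cr)
C=np.zeros((600,800,3),np.uint8)
A=cv2.resize(out[0],(440,283));C[:283,:440]=A
b=out[1];C[285:285+min(315,b.shape[0]),:b.shape[1]]=b[:315]
d=out[2];C[:d.shape[0],400+40:400+40+360]=d[:,:360]
cv2.imwrite("pics/ov.png",C)
```

```text
(no output)
```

View pics/ov.png

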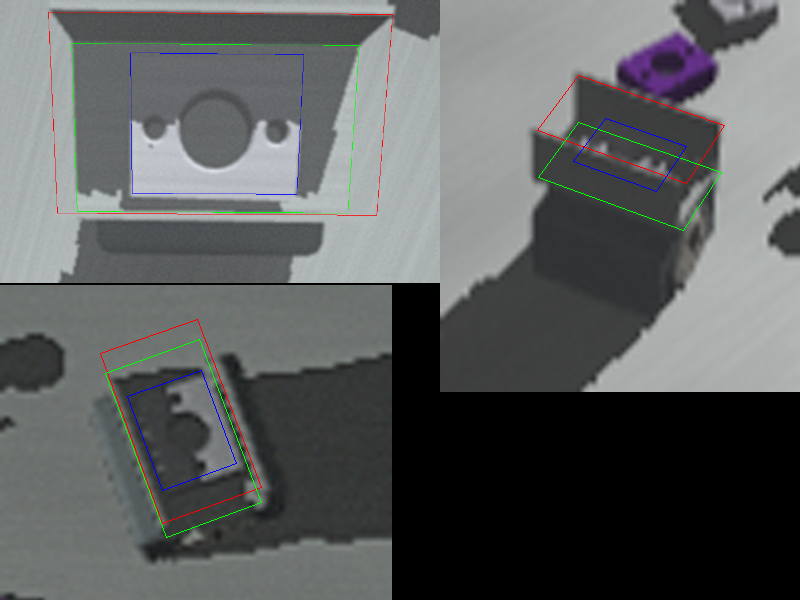

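In the wrist view the overlay lies on the rim, floor and plate edges to within about 1 mm, and the scene view agrees. The top camera is off by about 5 mm here. Moving over the pan.

>>> apply_moves --pt "0 0 0.07 0.01 0.001 0 -1" --pt "0 0 0 0.02 0.002 0 -1" --pt "0 0 0 0.02 0.0024 0.01 -1" --pt "0 0 0 0.02 0.002 0.02 -1" --pt "0 0 0 0.018 0.002 0.02 -1" --pt "0 0 0 0.0087 0.001 0.02 -1" --pt "0 0 0 0 0 0.015 -1" --pt "0 0 0 0 0 0.005 -1"

```text
clock: 14.37
tcp_pos: [0.6675, 0.0207, 0.1364]
orientation: [-1.819, -2.557, 0.003]
contact_force: [-0.5, 0.2, -0.8]
grip_width: 0.0644
gripper_force: 28.4
```

>>> apply_moves --pt "0 0 0 0 0 0 -1" --pt "0 0 0 0 0 0 -1" --pt "0 0 0 0 0 0 -1" --pt "0 0 0 0 0 0 -1" --pt "0 0 0 0 0 0 -1" --pt "0 0 0 0 0 0 -1" --pt "0 0 0 0 0 0 -1" --pt "0 0 0 0 0 0 -1"

```text
clock: 15.03
tcp_pos: [0.6697, 0.0189, 0.1392]
orientation: [1.824, 2.557, 0.0]
contact_force: [-0.1, -0.2, -0.8]
grip_width: 0.0645
gripper_force: 28.4
```

```bash
python3 pan.py w6; python3 -c "
import cv2;im=cv2.imread('pics/w6.png');cv2.imwrite('pics/w6c.png',im[120:384,100:420])"
```

```text
[0.66962657 0.01885461 0.13913531] psi 109.00438273927197 [ 0. -0. -1.] 0.06472819649087125
pan_centre 0.96 [259. 224. 226. 140.] [662.5  39.8 109.7  41.3  18.9]
plate_low 0.79 [259. 191. 112.  23.] [663.6  36.9  62.2  13.6  18.9]
separator 0.92 [260. 258. 155. 112.] [670.6  18.5  66.3  56.6  18.7]
separator 0.59 [ 36. 281.  71.  68.] [574.6 -28.1  34.3  24.3  55. ]
```

View pics/w6c.png

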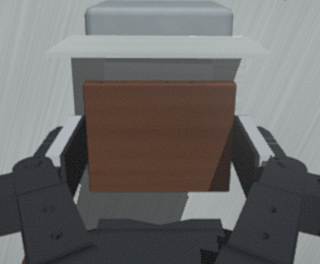

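Run:
```python
from h import *
K=cam("wrist");a=np.radians(19);n=np.array([-np.sin(a),np.cos(a)]);ex=np.array([np.cos(a),np.sin(a)]);c=np.array([.669,.019])
for u,v in((259,156),(259,176),(143,172),(374,172)):
    p=at(K,u,v,.128)[:2]-c;print(u,v,np.round([p@ex*1e3,p@n*1e3],1))
im=cv2.imread("pics/w6.png");print(im[145:185:1,280].mean(1).astype(int))
```

```text
259 156 [ 1. 42.]
259 176 [ 1.  32.2]
143 172 [-55.   34.3]
374 172 [56.6 34.2]
[141 142 141 140 143 140 142 142 138 143 153 177 178 174 179 178 177 179
 177 178 177 178 181 178 177 174 173 171 170 168 167 169 156 114  85  87
  85  85  94 100]
```

>>> apply_moves --pt "0 0 0 0.0007 -0.0005 0.006 -1" --pt "0 0 0 0 0 0.01 -1" --pt "0 0 0 0 0 0.01 -1" --pt "0 0 0 0 0 0.006 -1" --pt "0 0 0 0 0 0.003 -1" --pt "0 0 0 0 0 0.0015 -1" --pt "0 0 0 0 0 0 -1" --pt "0 0 0 0 0 0 -1"

```text
clock: 15.9
tcp_pos: [0.6691, 0.0195, 0.1027]
orientation: [1.824, 2.558, 0.0]
contact_force: [-0.7, 0.1, -0.4]
grip_width: 0.0649
gripper_force: 28.4
```

>>> apply_moves --pt "0 0 0 0 0 0 -1" --pt "0 0 0 0 0 0 -1" --pt "0 0 0 0 0 0.001 -1" --pt "0 0 0 0 0 0.001 -1" --pt "0 0 0 0 0 0.001 -1" --pt "0 0 0 0 0 0 -1" --pt "0 0 0 0 0 0 -1" --pt "0 0 0 0 0 0 -1"

```text
clock: 16.57
tcp_pos: [0.6689, 0.0195, 0.0995]
orientation: [-1.824, -2.558, 0.0]
contact_force: [0.2, 0.4, 0.3]
grip_width: 0.0648
gripper_force: 28.4
```

>>> apply_moves --pt "0 0 0 0 0 0.001 -1" --pt "0 0 0 0 0 0.001 -1" --pt "0 0 0 0 0 0 -1" --pt "0 0 0 0 0 0 0.65" --pt "0 0 0 0 0 0 0.8" --pt "0 0 0 0 0 0 0.9" --pt "0 0 0 0 0 0 0.9" --pt "0 0 0 0 0 0 0.9"

```text
clock: 17.23
tcp_pos: [0.6689, 0.0194, 0.0975]
orientation: [1.824, 2.558, 0.0]
contact_force: [0.1, -0.0, 0.3]
grip_width: 0.0812
gripper_force: 0.0
```

>>> apply_moves --pt "0 0 0 0 0 0 0.9" --pt "0 0 0 0 0 -0.005 0.9" --pt "0 0 0 0 0 -0.01 0.9" --pt "0 0 0 0 0 -0.02 0.9" --pt "0 0 0 0 0 -0.03 1" --pt "0 0 0 0 0 -0.04 1" --pt "0 0 0 0 0 -0.03 1" --pt "0 0 0 0 0 -0.015 1"

```text
clock: 17.9
tcp_pos: [0.6708, 0.0203, 0.2538]
orientation: [1.821, 2.554, 0.008]
contact_force: [0.2, 0.2, 0.4]
grip_width: 0.0855
gripper_force: 0.0
```

```bash
sed -i 's/P\[2\]+.0105/.109/' pan.py; python3 pan.py w7
```

```text
[0.67160916 0.02042809 0.25550311] psi 109.01155893051477 [ 0.01   0.001 -1.   ] 0.08521468604651927
pan_centre 0.93 [257. 178. 133.  80.] [668.5  22.2 109.2  71.5  18.8]
plate_low 0.26 [257. 166. 131. 109.] [667.5  25.2 118.6  98.4  18.1]
separator 0.97 [ 87. 236.  60.  60.] [537.8 -89.6  51.1  40.2  57.6]
separator 0.77 [255. 178.  74.  61.] [669.2  19.5  66.6  54.9  18.9]
separator 0.65 [183. 315.  65.  68.] [ 642.9 -145.3   69.1   53.7   86.2]
```

View pics/w7.png

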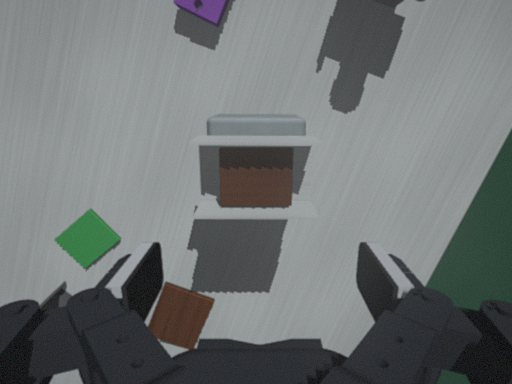

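The separator lies flat in the pan at (255,178), clear of both rims. Next is the plate.

>>> apply_moves --pt "0 0 0 0.02 -0.003 0 1" --pt "0 0 0 0.038 -0.006 0 1" --pt "0 0 0 0.04 -0.0063 0 1" --pt "0 0 0 0.04 -0.0063 0 1" --pt "0 0 0 0.04 -0.0063 0 1" --pt "0 0 0 0.04 -0.0063 0 1" --pt "0 0 0 0.038 -0.006 0 1" --pt "0 0 0 0.0276 -0.0045 0 1"

```text
clock: 18.77
tcp_pos: [0.5309, 0.2761, 0.2463]
orientation: [-1.818, -2.559, 0.002]
contact_force: [0.2, 0.6, -0.0]
grip_width: 0.0852
gripper_force: 0.0
```

>>> apply_moves --pt "0 0 1 0 0 0.02 1" --pt "0 0 1 0 0 0.03 1" --pt "0 0 1 0 0 0.03 1" --pt "0 0 1 0 0 0.02 1" --pt "0 0 1 0 0 0 1" --pt "0 0 1 0 0 0 1" --pt "0 0 0.42 0 0 0 1" --pt "0 0 0 0 0 0 1"

```text
clock: 19.43
tcp_pos: [0.5332, 0.2724, 0.146]
orientation: [-2.567, -1.811, 0.005]
contact_force: [-0.5, -0.6, -0.3]
grip_width: 0.0855
gripper_force: 0.0
```

>>> apply_moves --pt "0 0 0 0 0 0 1" --pt "0 0 0 0 0 0 1" --pt "0 0 0 0 0 0 1" --pt "0 0 0 0 0 0 1" --pt "0 0 0 0 0 0 1" --pt "0 0 0 0 0 0 1" --pt "0 0 0 0 0 0 1" --pt "0 0 0 0 0 0 1"

```text
clock: 20.1
tcp_pos: [0.5343, 0.2729, 0.1476]
orientation: [2.566, 1.813, 0.0]
contact_force: [0.6, -0.3, 0.3]
grip_width: 0.0857
gripper_force: 0.0
```

```bash
sed -e 's/"separator"/"plate_top"/' -e 's/,.006)/,.02)/' -e 's/w3/w8/' sep.py > pl.py
cat >> pl.py <<'E'
  print(im[d["mask"]].mean(0).astype(int))
E
python3 pl.py
```

```text
[0.53425724 0.27299631 0.14754209] psi 70.4958840469982 [ 0.  0. -1.]
0.83 [324. 266.  63.  77.] [563.7 177.8  71.7  48.8  84.4] [-7.99035246e-02  5.95368857e-02  5.26517872e-07]
[121  63  94]
0.64 [264. 174.  76.  57.] [540.9 278.2  63.   51.3 -19.6] [7.12293286e-03 4.52419888e-03 8.45164773e-07]
[153 148 145]
0.59 [129. 208.  90.  86.] [419.  286.6  71.8  49.5  10.5] [-2.56583907e-02 -1.13185421e-01 -1.18359596e-05]
[118  98 155]
```

>>> apply_moves --pt "0 0 0 0.006 0.0045 0.03 1" --pt "0 0 0 0 0 0.038 1" --pt "0 0 0 0 0 0.035 1" --pt "0 0 0 0 0 0.022 1" --pt "0 0 0 0 0 0.013 1" --pt "0 0 0 0 0 0.0085 1" --pt "0 0 0 0 0 0 1" --pt "0 0 0 0 0 0 1" --grip_force 40

```text
clock: 20.87
tcp_pos: [0.5411, 0.2777, 0.0018]
orientation: [2.566, 1.813, 0.002]
contact_force: [0.6, 0.5, 0.1]
grip_width: 0.0856
gripper_force: 0.0
```

>>> apply_moves --pt "0 0 0 0 0 0 -1" --pt "0 0 0 0 0 0 -1" --pt "0 0 0 0 0 0 -1" --pt "0 0 0 0 0 0 -1" --pt "0 0 0 0 0 0 -1" --pt "0 0 0 0 0 0 -1" --pt "0 0 0 0 0 0 -1" --pt "0 0 0 0 0 0 -1"

```text
clock: 21.53
tcp_pos: [0.5416, 0.2778, 0.0028]
orientation: [2.565, 1.812, 0.004]
contact_force: [-0.2, -0.3, 6.6]
grip_width: 0.0607
gripper_force: 44.0
```

>>> apply_moves --pt "0 0 0 0 0 -0.008 -1" --pt "0 0 0 0 0 -0.018 -1" --pt "0 0 0 0 0 -0.03 -1" --pt "0 0 0 0 0 -0.036 -1" --pt "0 0 -0.8 0 0 -0.036 -1" --pt "0 0 -0.8 0 0 -0.036 -1" --pt "0 0 -0.8 0 0 -0.03 -1" --pt "0 0 -0.8 0 0 -0.015 -1"

```text
clock: 22.2
tcp_pos: [0.5417, 0.2782, 0.2154]
orientation: [2.221, 2.219, 0.009]
contact_force: [-0.2, 0.9, -0.5]
grip_width: 0.0609
gripper_force: 44.1
```

>>> apply_moves --pt "0 0 -0.8 0 0 0 -1" --pt "0 0 -0.8 0 0 0 -1" --pt "0 0 -0.8 0 0 0 -1" --pt "0 0 -0.82 0 0 0 -1" --pt "0 0 0 -0.01 0.0013 0 -1" --pt "0 0 0 -0.022 0.0028 0 -1" --pt "0 0 0 -0.03 0.0038 0 -1" --pt "0 0 0 -0.035 0.0045 0 -1"

```text
clock: 22.87
tcp_pos: [0.5835, 0.1895, 0.2106]
orientation: [-1.824, -2.558, -0.001]
contact_force: [-0.0, 0.4, -1.2]
grip_width: 0.0608
gripper_force: 44.1
```

>>> apply_moves --pt "0 0 0 -0.035 0.0045 0 -1" --pt "0 0 0 -0.035 0.0045 0 -1" --pt "0 0 0 -0.035 0.0045 0 -1" --pt "0 0 0 -0.035 0.0045 0 -1" --pt "0 0 0 -0.025 0.0031 0 -1" --pt "0 0 0 -0.016 0.0021 0 -1" --pt "0 0 0 -0.0074 0.0009 0 -1" --pt "0 0 0 0 0 0 -1"

```text
clock: 23.53
tcp_pos: [0.6682, 0.0174, 0.2099]
orientation: [1.829, 2.554, -0.001]
contact_force: [0.3, 0.7, -1.0]
grip_width: 0.061
gripper_force: 44.1
```

>>> apply_moves --pt "0 0 0 0 0 0 -1" --pt "0 0 0 0 0 0 -1" --pt "0 0 0 0 0 0 -1" --pt "0 0 0 0 0 0 -1" --pt "0 0 0 0 0 0 -1" --pt "0 0 0 0 0 0 -1" --pt "0 0 0 0 0 0 -1" --pt "0 0 0 0 0 0 -1"

```text
clock: 24.2
tcp_pos: [0.6679, 0.0193, 0.21]
orientation: [1.824, 2.558, -0.0]
contact_force: [0.0, -0.3, -1.2]
grip_width: 0.0604
gripper_force: 44.1
```

```bash
sed -i 's/,.02)/,P[2]+.0172)/' pl.py;python3 pl.py
```

```text
[0.66793239 0.01921949 0.20998326] psi 109.01156662909918 [-0. -0. -1.]
0.68 [259. 257. 149. 113.] [667.9  21.3  62.4  54.8  19. ] [ 1.97757618e-03  6.47118150e-04 -6.30978045e-08]
[154 149 147]
0.56 [205.   9.  39.  17.] [618.5 106.8  14.1   5.3  19. ] [ 9.89062892e-02 -1.82058551e-02 -4.63895714e-08]
[101  60  81]
```

>>> apply_moves --pt "0 0 0 0.001 0.001 0.01 -1" --pt "0 0 0 0 0 0.02 -1" --pt "0 0 0 0 0 0.022 -1" --pt "0 0 0 0 0 0.018 -1" --pt "0 0 0 0 0 0.012 -1" --pt "0 0 0 0 0 0.008 -1" --pt "0 0 0 0 0 0.004 -1" --pt "0 0 0 0 0 0.001 -1"

```text
clock: 24.97
tcp_pos: [0.6685, 0.0206, 0.1145]
orientation: [-1.824, -2.557, 0.0]
contact_force: [-0.3, -0.3, -2.1]
grip_width: 0.0611
gripper_force: 44.1
```

>>> apply_moves --pt "0 0 0 0 0 0 -1" --pt "0 0 0 0 0 0 -1" --pt "0 0 0 0 0 0 -1" --pt "0 0 0 0 0 0.001 -1" --pt "0 0 0 0 0 0.001 -1" --pt "0 0 0 0 0 0.0 -1" --pt "0 0 0 0 0 0 -1" --pt "0 0 0 0 0 0 -1"

```text
clock: 25.63
tcp_pos: [0.6686, 0.0205, 0.113]
orientation: [1.824, 2.558, -0.0]
contact_force: [0.1, -0.6, -1.1]
grip_width: 0.0608
gripper_force: 44.1
```

>>> apply_moves --pt "0 0 0 0 0 0.001 -1" --pt "0 0 0 0 0 0.001 -1" --pt "0 0 0 0 0 0.001 -1" --pt "0 0 0 0 0 0 -1" --pt "0 0 0 0 0 0 -1" --pt "0 0 0 0 0 0 -1" --pt "0 0 0 0 0 0 -1" --pt "0 0 0 0 0 0 -1"

```text
clock: 26.3
tcp_pos: [0.6686, 0.0205, 0.11]
orientation: [1.824, 2.558, -0.0]
contact_force: [-0.6, 0.1, -0.6]
grip_width: 0.0611
gripper_force: 44.1
```

Run:
```python
from h import *
f=[]
for i in range(8):
    grab_frame("scene");f.append(telemetry.get_obs()["contact_force"][2])
print(np.mean(f),telemetry.get_obs()["tcp_pos"])
```

```text
-0.416160464761734 [0.66857649 0.02044503 0.11001421]
```

>>> apply_moves --pt "0 0 0 0 0 0.001 -1" --pt "0 0 0 0 0 0 -1" --pt "0 0 0 0 0 0 0.6" --pt "0 0 0 0 0 0 0.75" --pt "0 0 0 0 0 0 0.9" --pt "0 0 0 0 0 0 0.9" --pt "0 0 0 0 0 0 0.9" --pt "0 0 0 0 0 0 0.9"

```text
clock: 27.37
tcp_pos: [0.6686, 0.0205, 0.109]
orientation: [1.824, 2.558, 0.0]
contact_force: [0.5, 0.9, 0.1]
grip_width: 0.081
gripper_force: 0.0
```

>>> apply_moves --pt "0 0 0 0 0 0 0.9" --pt "0 0 0 0 0 -0.005 0.9" --pt "0 0 0 0 0 -0.01 0.9" --pt "0 0 0 0 0 -0.02 0.9" --pt "0 0 0 0 0 -0.03 1" --pt "0 0 0 0 0 -0.035 1" --pt "0 0 0 0 0 -0.03 1" --pt "0 0 0 0 0 -0.015 1"

```text
clock: 28.03
tcp_pos: [0.6703, 0.0213, 0.26]
orientation: [1.821, 2.554, 0.007]
contact_force: [0.6, 0.7, -0.1]
grip_width: 0.0853
gripper_force: 0.0
```

>>> apply_moves --pt "0 0 0 0 0 0 1" --pt "0 0 0 0 0 0 1" --pt "0 0 0 0 0 0 1" --pt "0 0 0 0 0 0 1" --pt "0 0 0 0 0 0 1" --pt "0 0 0 0 0 0 1" --pt "0 0 0 0 0 0 1" --pt "0 0 0 0 0 0 1"

```text
clock: 28.7
tcp_pos: [0.6685, 0.0205, 0.2536]
orientation: [-1.824, -2.557, 0.001]
contact_force: [-0.1, -0.6, 0.3]
grip_width: 0.0855
gripper_force: 0.0
```

```bash
sed -i 's/P\[2\]+.0172)/.126)/' pl.py;python3 pl.py; python3 pan.py w9
```

```text
[0.66850602 0.02049576 0.25369935] psi 109.01680014993676 [-0.  0. -1.]
0.8 [204.  15.  56.  24.] [589.1 129.5  40.1  18.2  19. ] [ 1.28929203e-01 -3.95537428e-02  4.26983265e-05]
[112  64  90]
0.64 [259. 181.  75.  59.] [669.4  20.3  63.9  51.8  18.1] [-4.76377928e-04  7.81399790e-04 -4.18082095e-07]
[153 148 145]
[0.66858301 0.02051295 0.25389279] psi 109.01578406324575 [-0.  0. -1.] 0.08491115358295385
pan_centre 0.98 [260. 179. 129.  81.] [668.7  22.8 108.7  72.2  18.2]
separator 0.81 [ 91. 240.  66.  59.] [537.7 -89.6  51.   40.9  57.8]
separator 0.7 [185. 318.  66.  65.] [ 643.1 -145.9   69.8   55.1   86.4]
separator 0.69 [261. 169.  73.  44.] [670.4  17.8  26.3  21.5  19. ]
```

View pics/w9.png

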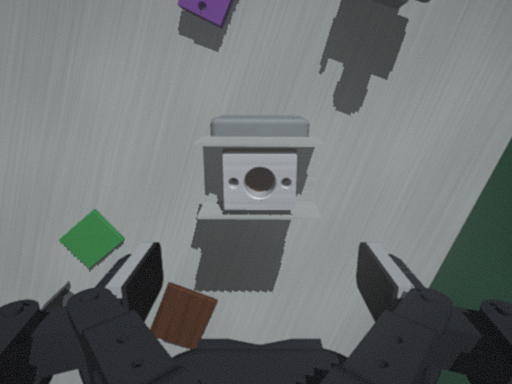

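The plate lies square in the pan at (259,181), with the brown separator showing through its bore. The stack is centred to about 2 mm and the gripper is clear.

```bash
python3 -c "
from bench import order
print(order.hand_in())"
```

```text
the job is handed in; nothing more can be done
None
```

The separator and the second plate are stacked on the lower plate in the pan, centred to about 2 mm in the last wrist picture, and the job was handed in at about 29 s of the 72 s allowed; no verdict came back.

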